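# Bring the timer round to the front of the bench carousel

## Robot

A 6-joint arm with a two-finger parallel gripper is mounted at the origin on a cart in front of the work surface, level with it; the furniture and walls round the work are solid. World frame = base frame: x ahead of the robot, y to its left, z up, the work surface at z = 0. Lengths are in m, angles in rad, forces in N, time in s.
With the tool pointing down it reaches from about 0.4 to 0.825 m from the base axis. Payload 7 kg.
Tool frame: the origin (TCP) lies midway between the tips of the shut fingers; the grasp point (between the pads) lies 19 mm behind it; z points along the fingers, y is the line along which they close (so a half turn about z gives the same grasp; the last joint's range is limited). The gripper opens to 88 mm and grips with 3 to 60 N. Pads are 19 mm wide; open, the fingers measure 130 mm over their backs; the gripper's body (78 mm by 193 mm) begins 47 mm behind the grasp point.
Start: joints at [-1.037, 0.359, 0.012, 0, -1.224, -0.288], TCP at [0.164, -0.655, 0.227] pointing down, gripper open.
Joint ranges: [-3.07, 3.07], [-1.43, 2.12], [-1.02, 1.25], [-3.03, 1.67], [-3.05, -0], [-3.03, 3.03]. Speed limits (rad/s): [2.39, 2.39, 3.01, 3.14, 3.14, 3.14].

## Interface

Orientations are given as [roll, pitch, yaw] about the fixed x, y, z axes, in that order (R = Rz(yaw) Ry(pitch) Rx(roll)).
In Python, from station import arm, grab_frame, camera_params, spot_in gives the robot as it stands.
- The arm moves only by the shell command python3 -m jog 'ROWS' [FORCE]. ROWS is JSON, a list that holds one entry, the list of rows, each a list of 7 numbers: the shift along the tool's x, y, z in mm, then the turn, a rotation vector about the tool's x, y, z in rad, then the finger opening in mm, from 0 to 87.6. In form: [[[x, y, z, wx, wy, wz, fingers], ...]]. A call has 1 to 20 rows; each row is the pose to reach, as a shift and turn from the pose commanded when the call began, along the tool's axes at that moment; what a row does not reach only later rows make up. A row lasts 1/8 s, in which the tool goes at most 62.5 mm and 10.7 degrees, less where a joint would pass 70% of its speed; a pose out of reach is approached as far as the arm can. A call with a gripper value outside its range is refused whole. The fingers move at their own pace and stop on an object; FORCE is the grip in N (left out, the last holds). Time passes only in rows, so rows that repeat a pose let the fingers close. It gives the time, the measured TCP pose, the force, the opening and the grip force at its end, in the units of the state.
- arm.get_state(): the state, without advancing time (a new reading comes with each control period).
- grab_frame(name): name is "scene" or "top" or "wrist"; returns (picture, depth): 420x560x3 uint8, blue, green, red; 420x560 float32, m along the optical axis (not along the pixel's ray), 0 where there is no reading.
- camera_params(name): a dict with "mtx" (3x3 intrinsics, pixels), "R" (3x3) and "t" (3): a world point X has camera coordinates R X + t. Camera axes: x right, y down, z forward; pixel columns grow to the right and rows downward; lengths in m; the calibration is good to about 2 mm. A picture is of the moment at which its call begins: read the wrist's pose just before it. camera_params takes no time and is no camera call; for the wrist camera it gives the pose at the moment of the call.
- arm.job_done(): hands the job in; it is judged then, once.
Trained networks look in the newest picture that a camera, given by its name, has taken for a name from the list of things; names that differ only in an ending like _2 or _b are one class to them, and where a whole thing is asked for, a point or a joint stands for the part that bears it (a point fixed in the world has none). Each returns a list of dicts, best first, with "confidence" (0 to 1); they miss things now and then, are a little off and sometimes report something else, mostly with a low value. They report only what shows in the picture. A call takes as long as a camera call. They do not tell look-alikes from the thing itself.
- spot_in(query, camera): "uv" ([column, row] in pixels, amid what is visible of it).
The state is a dict: "t": time; "q": joint angles; "qd": joint speeds; "joint_efforts": joint torques, N m; "eef_pos": TCP position; "ee_rot": TCP orientation; "force": force on the tool from outside, world axes, zero at the start; "moment": the same for the moment, N m; "width": finger opening in m; "gripper_force": force on a finger pad.
Only numpy, scipy, OpenCV 4.12 (cv2) and the standard library are available. Lean on these libraries where they do the work, as an engineer would, in place of code of your own. Each camera call takes 0.05 s, during which the arm holds its last target. There are 200 camera calls.

## Task

Turn the wooden bench carousel, by pushing the studs on its rim with the fingertips, until the kitchen timer on it stands at the front, in line with the steel tongue that sticks out of the carousel's foot, so that the baker can read it. Spin it calmly and leave it at rest, with everything still standing upright on it. Do not touch, grasp or lift the timer or the other things on the disc, nor those on the worktop beside it.

Things in the scene. Friction and masses are not known exactly. Their poses are not given: they have to be found in the camera images.
- carousel: Fixed steel foot, 210 mm across, under the wooden turning disc. Origin on the turning axis at worktop height, z up. Its -x axis is the front: a steel tongue 26 mm wide, 9 mm high runs along -x and shows beyond the disc's rim, 150 to 203 mm from the axis. It points only roughly at the robot (within about 25 degrees of world -x).
- disc (a joint): Angle of the turning disc on the foot (rad), positive anticlockwise seen from above; over a full turn either way. It stays where it is left (friction about 0.12 N m, under 1 N at the rim). Light wood, 300 mm across, underside 14 mm and top 28 mm above the worktop; a steel cap 24 mm across, 5 mm high at its centre. The joint value says nothing about where the things stand on it.
- stud0 (a point): Top centre of stud 0, one of six like upright wooden finger studs on the disc: 14 mm thick, 140 mm from the axis, 60 degrees apart all round, tops 62 mm above the worktop (34 mm above the disc), each with a collar 20 mm across and 4 mm high at its foot. At joint value 0 stud 0 stands exactly at the front; it turns with the disc.
- timer: Kitchen timer, a white dome on a red ring, 64 mm across and 57 mm high, the only closed dome on the disc. It stands loose on the disc 52 to 80 mm from the axis (inside the studs) and rides round with it. At the start it is roughly 60 degrees to the left or right of the front, or opposite to it. Origin at the centre of its underside.
- ramekin1: White porcelain ramekin (open pot), 66 mm across, 37 mm high, loose on the disc 52 to 80 mm from the axis. Origin at the centre of its underside.
- cutter1: Fluted metal pastry cutter ring, 70 mm across, 33 mm high, loose on the disc 52 to 80 mm from the axis. Origin at the centre of its underside. Behind the carousel a fixed glass shelf, 0.40 m above the worktop, begins at world x = 0.74: keep the wrist short of it.
- ramekin2: White porcelain ramekin, 68 mm across, 37 mm high, loose on the worktop to the left of the carousel, about 240 mm from its axis. Origin at the centre of its underside. Farther left (about x 0.52, y 0.56) stands a tall fixed scale: pass it well above or keep clear.
- danish1: Small croissant, 65 x 92 x 33 mm, loose on the worktop to the left of the carousel, about 240 mm from its axis. Origin at the centre of its underside.
- cutter2: Fluted metal pastry cutter ring, 54 mm across, 33 mm high, loose on the worktop to the right of the carousel, about 230 mm from its axis. Origin at the centre of its underside.
Mind the look-alikes: they are no part of the job. Leave any blue or green look-alike of the ramekin1 alone.

How it is judged:
At the end, for the whole second after the job is handed in: The timer's centre is at the front of the carousel, 45 to 100 mm before the axis and within 16 mm to either side of the tongue's centre line; the disc is at rest; timer, ramekin and cutter all stand upright on the disc, within 100 mm of its axis (x of timer in the frame of carousel below -0.045 m and y of timer in the frame of carousel between -0.016 and 0.016 m and velocity of joint disc between -0.05 and 0.05 rad/s and horizontal distance between each of timer, ramekin1, cutter1 and carousel below 0.1 m and height (world z) of timer between 0.02 and 0.04 m and angle between each of timer, ramekin1, cutter1's own z axis and vertical below 0.2 rad and height (world z) of ramekin1 between 0.02 and 0.04 m and height (world z) of cutter1 between 0.02 and 0.04 m and linear speed of each of timer, ramekin1, cutter1 below 0.02 m/s); the robot touches nothing.
It fails at once if the robot touches the timer, ramekin or cutter on the disc (over 1 N) (contact force between any of the fingers, the arm and timer above 1 N or contact force between any of the fingers, the arm and ramekin1 above 1 N or contact force between any of the fingers, the arm and cutter1 above 1 N).
It fails at once if the robot touches the ramekin, croissant or cutter on the worktop (over 1 N) (contact force between any of the fingers, the arm and ramekin2 above 1 N or contact force between any of the fingers, the arm and danish1 above 1 N or contact force between any of the fingers, the arm and cutter2 above 1 N).
It fails at once if a thing on the disc is lifted off it (over 15 mm) (height (world z) of any of timer, ramekin1, cutter1 above 0.045 m).
It fails at once if a thing on the worktop beside the carousel is moved by more than 15 mm (distance of any of ramekin2, danish1, cutter2 from where it was at the start of the episode above 0.015 m).
It fails at once if the disc is spun wildly (over 3 rad/s) (velocity of joint disc above 3 rad/s or velocity of joint disc below -3 rad/s).
It also fails if it takes over 64 s, if anything falls off the work surface, if the arm or the gripper's body presses on something with over 40 N, if the wrist force passes 120 N, or if a joint passes its speed limit or range.

## Working session

There is one attempt and no reset: what is moved stays moved. The work goes in short steps, Python scripts to look and compute and a shell command to move; the robot and the scene stay as the last step left them, time stands still between calls to the robot, and variables do not carry over. Pictures are saved under pics/ and viewed, at most 10 in all, crops included, and the job is handed in when it is done.

```bash
mkdir -p pics
cat > h.py <<'E'
import numpy as np, cv2
from station import arm, grab_frame, camera_params, spot_in
def px2w(cam,u,v,z,P=None):
    P=P or camera_params(cam); R=np.array(P["R"]);t=np.array(P["t"]).ravel()
    d=R.T@np.linalg.solve(np.array(P["mtx"]),[u,v,1.]); c=-R.T@t
    return c+d*(z-c[2])/d[2]
def proj(cam,X,P=None):
    P=P or camera_params(cam); p=np.array(P["mtx"])@(np.array(P["R"])@np.array(X)+np.array(P["t"]).ravel()); return p[:2]/p[2]
E
python3 - <<'E'
from h import *
for c in("top","scene"):
    im,d=grab_frame(c); cv2.imwrite(f"pics/{c}0.png",im); np.save(f"pics/{c}0d.npy",d)
    P=camera_params(c); print(c,-np.array(P["R"]).T@np.array(P["t"]).ravel(),np.array(P["mtx"])[0,0])
    for n,z in(("timer",.06),("carousel",.02),("stud0",.062),("ramekin1",.06),("cutter1",.06),("ramekin2",.037),("danish1",.02),("cutter2",.033)):
        print(n,[(np.round(r["uv"]).tolist(),round(r["confidence"],2),np.round(px2w(c,*r["uv"],z)[:2],3).tolist()) for r in spot_in(n,c)[:7]])
s=arm.get_state();print(s["t"],s["eef_pos"],s["ee_rot"],s["width"])
E
```

```text
top [0.44294655 0.02710404 0.97914243] 386.22153070480823
timer [([339.0, 229.0], 0.91, [0.535, -0.098])]
carousel [([310.0, 224.0], 0.59, [0.548, -0.031])]
stud0 [([314.0, 229.0], 0.97, [0.533, -0.039])]
ramekin1 [([306.0, 200.0], 0.97, [0.601, -0.017]), ([148.0, 242.0], 0.8, [0.491, 0.356]), ([429.0, 234.0], 0.74, [0.526, -0.31]), ([293.0, 223.0], 0.73, [0.546, 0.013]), ([180.0, 202.0], 0.66, [0.591, 0.287]), ([218.0, 219.0], 0.62, [0.55, 0.191]), ([432.0, 177.0], 0.56, [0.666, -0.324])]
cutter1 [([296.0, 225.0], 0.68, [0.542, 0.005]), ([393.0, 209.0], 0.51, [0.584, -0.226])]
ramekin2 [([306.0, 200.0], 0.97, [0.605, -0.019]), ([148.0, 242.0], 0.8, [0.493, 0.365]), ([429.0, 234.0], 0.74, [0.528, -0.319]), ([293.0, 223.0], 0.73, [0.548, 0.012]), ([180.0, 202.0], 0.66, [0.595, 0.293]), ([218.0, 219.0], 0.62, [0.553, 0.195]), ([432.0, 177.0], 0.56, [0.672, -0.332])]
danish1 []
cutter2 [([296.0, 225.0], 0.68, [0.545, 0.005]), ([393.0, 209.0], 0.51, [0.588, -0.233])]
scene [0.25868671 0.65152147 0.79517851] 404.8731066010369
timer [([321.0, 192.0], 0.72, [0.529, -0.105]), ([281.0, 203.0]
[... 263 characters left out ...]
3.0], 0.78, [0.611, -0.018]), ([243.0, 356.0], 0.64, [0.482, 0.382]), ([306.0, 146.0], 0.57, [0.649, -0.278])]
cutter1 [([306.0, 232.0], 0.78, [0.504, 0.043]), ([315.0, 166.0], 0.52, [0.587, -0.2])]
ramekin2 [([346.0, 157.0], 0.95, [0.532, -0.309]), ([219.0, 310.0], 0.9, [0.587, 0.309]), ([257.0, 283.0], 0.79, [0.549, 0.211]), ([278.0, 203.0], 0.78, [0.623, -0.039]), ([243.0, 356.0], 0.64, [0.489, 0.373]), ([306.0, 146.0], 0.57, [0.662, -0.307])]
danish1 [([302.0, 303.0], 0.96, [0.44, 0.203])]
cutter2 [([306.0, 232.0], 0.78, [0.513, 0.021]), ([315.0, 166.0], 0.52, [0.599, -0.231])]
0.9 [ 0.16422251 -0.65469373  0.22658266] [-3.14156593e+00  1.46747074e-05 -2.89582722e+00] 0.08763608399794792
```

View pics/top0.png

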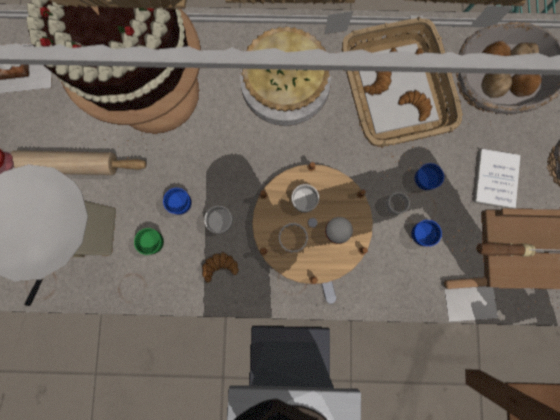

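View pics/scene0.png

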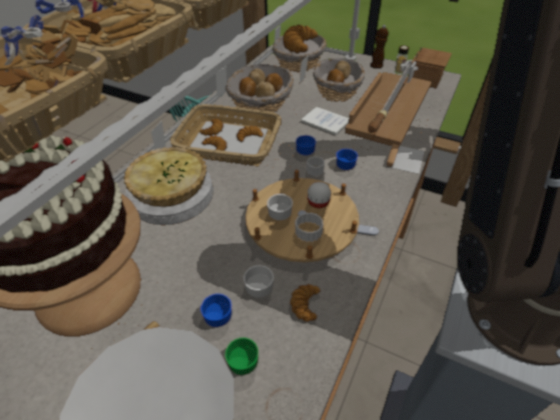

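Top view: the disc is centred near (312,223), the tongue runs to (329,300), and the timer dome is at (339,231), to the right of the front. The ramekin is at (305,198) and the cutter at (292,238). Studs show near (311,166), (361,194), (363,250), (313,280), (264,250) and (264,194). The scene view agrees. The disc has to turn clockwise. I'll refine the numbers.

Run:
```python
from h import *
im=cv2.imread("pics/top0.png")
x0,y0,w,h=235,150,150,160
c=cv2.resize(im[y0:y0+h,x0:x0+w],None,fx=3.7,fy=3.7,interpolation=cv2.INTER_CUBIC)
c=cv2.convertScaleAbs(c,alpha=1.6)
cv2.imwrite("pics/crop0.png",c)
hsv=cv2.cvtColor(im,cv2.COLOR_BGR2HSV)
m=cv2.inRange(hsv,(8,70,60),(25,255,255)); n,l,s,cc=cv2.connectedComponentsWithStats(m)
k=l[245,340+0] or l[260,320]; print(s[k],cc[k])
cn=max(cv2.findContours((l==k).astype(np.uint8),cv2.RETR_EXTERNAL,cv2.CHAIN_APPROX_NONE)[0],key=len)
H=cv2.convexHull(cn); e=cv2.fitEllipse(H); print(e, px2w("top",*e[0],.026))
```

```text
[ 252  162  121  122 9310] [312.36519871 224.09452202]
((312.2444152832031, 223.3287353515625), (119.98681640625, 121.16853332519531), 121.3220443725586) [ 0.54963704 -0.03591027  0.026     ]
```

View pics/crop0.png

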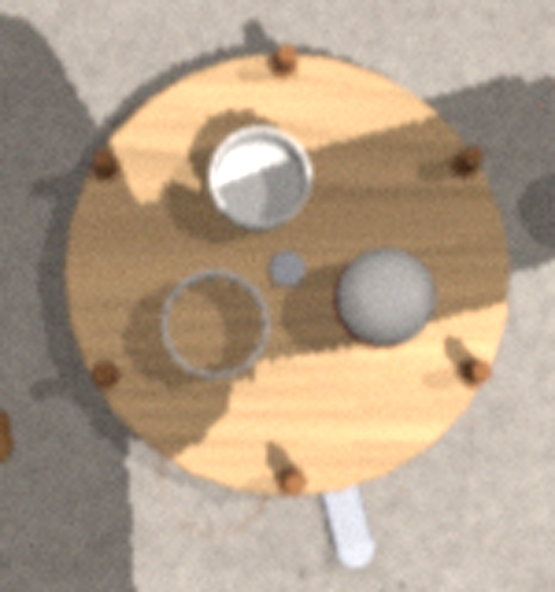

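Run:
```python
from h import *
f=lambda p,z: px2w("top",235+(p[0]+.5)/3.7-.5,150+(p[1]+.5)/3.7-.5,z)[:2]
S=np.array([f(p,.062) for p in((285,58),(470,158),(477,370),(292,482),(105,374),(105,160))])
cap=f((287,268),.033); C=S.mean(0); print("C",C,cap,np.linalg.norm(S-C,axis=1).round(3))
A=lambda v:np.degrees(np.arctan2(v[1],v[0]))
a=np.array([A(s-C) for s in S]); print("studs",S.round(3).tolist(),a.round(1))
t=f((355,562),.009); t1=f((341,497),.009); print("tongue",t,np.linalg.norm(t-C),A(t-C),A(t1-C),A(t-t1))
for z in(.055,.065): T=f((386,297),z); print("timer",T,np.linalg.norm(T-C),A(T-C))
```

```text
C [ 0.55082164 -0.03455109] [ 0.55197327 -0.03530408] [0.137 0.138 0.137 0.138 0.137 0.138]
studs [[0.688, -0.03], [0.624, -0.152], [0.486, -0.155], [0.413, -0.038], [0.478, 0.082], [0.617, 0.086]] [   1.8  -58.2 -118.2 -178.4  122.1   61.4]
tongue [ 0.36002229 -0.08442475] 0.19720997243981297 -165.3510372658067 -164.8409012753344 -167.17385685894473
timer [ 0.5320441  -0.09816769] 0.06632998411120399 -106.44487744988315
timer [ 0.53107999 -0.09681214] 0.06531592956964971 -107.59271009966712
```

```bash
python3 -m jog '[[[-569,371,40,0,0,-1.88,36],[-569,371,40,0,0,-1.88,36],[-569,371,40,0,0,-1.88,36],[-569,371,40,0,0,-1.88,36],[-569,371,40,0,0,-1.88,36],[-569,371,40,0,0,-1.88,36],[-569,371,40,0,0,-1.88,36],[-569,371,40,0,0,-1.88,36],[-569,371,40,0,0,-1.88,36],[-569,371,40,0,0,-1.88,36],[-569,371,40,0,0,-1.88,36],[-569,371,40,0,0,-1.88,36],[-569,371,40,0,0,-1.88,36],[-569,371,40,0,0,-1.88,36],[-569,371,40,0,0,-1.88,36],[-569,371,40,0,0,-1.88,36]]]'
python3 - <<'E'
from h import *
s=arm.get_state();print(s["t"],s["eef_pos"],np.degrees(s["ee_rot"]),s["q"],s["width"])
P=camera_params("wrist"); im,d=grab_frame("wrist"); cv2.imwrite("pics/w1.png",im)
print(proj("wrist",[.6246,-.1541,.062],P),[(r["uv"],r["confidence"]) for r in spot_in("timer","wrist")])
E
```

```text
t: 2.9
eef_pos: [0.6255, -0.1571, 0.1869]
ee_rot: [-3.141, -0.0, -1.017]
force: [-0.1, 0.6, -0.3]
width: 0.0355
gripper_force: 0.0
2.9 [ 0.62553895 -0.15707903  0.18693081] [-1.79974653e+02 -1.42058144e-02 -5.82593494e+01] [ 5.59314423e-02  3.35776330e-01 -1.14662048e-01  7.20802199e-06
 -1.11985087e+00  4.98044333e-01] 0.03549764023490362
[274.53136667 205.72458325] [([301.1, 292.4], 0.67)]
```

View pics/w1.png

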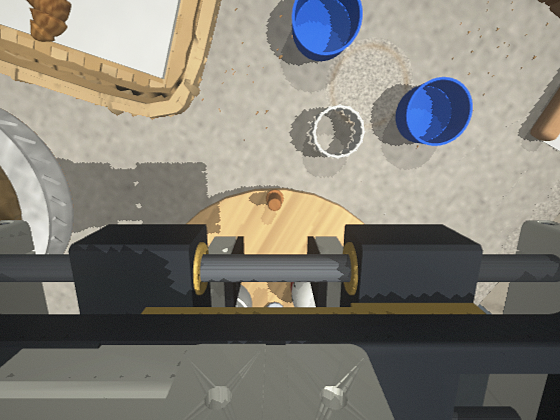

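The stud top shows at (274,201), against a predicted (274,206), and it lies midway between the fingers. Clear to descend.

```bash
python3 -m jog '[[[0,0,30,0,0,0,36],[0,0,60,0,0,0,36],[0,0,90,0,0,0,36],[0,0,110,0,0,0,36],[0,0,130,0,0,0,36],[0,0,144,0,0,0,36],[0,0,144,0,0,0,36]]]'
python3 - <<'E'
import numpy as np
# arc rows: tool x radial out, y=(sin yaw,-cos yaw)= clockwise tangent for yaw=phi ; clockwise turn = +wz
for d in (4,8,12,16,20,24,28,32):
    a=np.radians(d);print(d,np.round(143*(np.cos(a)-1),1),np.round(143*np.sin(a),1),round(a,3))
E
```

```text
t: 3.88
eef_pos: [0.6251, -0.1565, 0.0415]
ee_rot: [3.14, 0.001, -1.016]
force: [-0.5, 0.2, 0.3]
width: 0.036
gripper_force: 0.0
4 -0.3 10.0 0.07
8 -1.4 19.9 0.14
12 -3.1 29.7 0.209
16 -5.5 39.4 0.279
20 -8.6 48.9 0.349
24 -12.4 58.2 0.419
28 -16.7 67.1 0.489
32 -21.7 75.8 0.559
```

```bash
python3 -m jog '[[[-0.1,5,0,0,0,0.035,36],[-0.3,10,0,0,0,0.07,36],[-0.8,15,0,0,0,0.105,36],[-1.4,20,0,0,0,0.14,36],[-3.1,29.7,0,0,0,0.209,36],[-5.5,39.4,0,0,0,0.279,36],[-8.6,48.9,0,0,0,0.349,36],[-12.4,58.2,0,0,0,0.419,36],[-16.7,67.1,0,0,0,0.489,36],[-19.2,71.5,0,0,0,0.524,36],[-21.7,75.8,0,0,0,0.559,36],[-21.7,75.8,0,0,0,0.559,36]]]'
python3 - <<'E'
from h import *
C=np.array([.551,-.035])
for c in("top","scene"):
    im,d=grab_frame(c); cv2.imwrite(f"pics/{c}1.png",im)
    for r in spot_in("timer",c): T=px2w(c,*r["uv"],.06)[:2]; v=T-C; print(c,r,T,np.hypot(*v),np.degrees(np.arctan2(v[1],v[0])))
E
```

```text
t: 5.38
eef_pos: [0.5496, -0.1779, 0.0426]
ee_rot: [3.141, 0.0, -1.575]
force: [1.1, 0.1, 0.3]
width: 0.0362
gripper_force: 0.0
top {'uv': [339.1, 234.3], 'confidence': 0.57} [ 0.5210804  -0.09785446] 0.06961225437772367 -115.45509703346126
scene {'uv': [327.9, 200.5], 'confidence': 0.91} [ 0.49975053 -0.08399389] 0.07090069439910214 -136.28899712026134
scene {'uv': [301.4, 221.8], 'confidence': 0.16} [0.52970071 0.01635191] 0.055593866270337786 112.52725995606527
```

View pics/scene1.png

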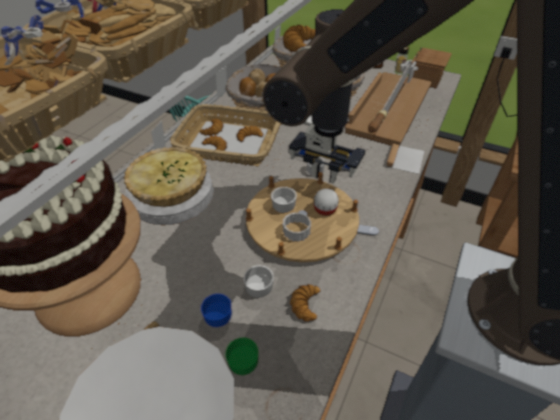

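The disc turned about 28° and everything stands; the timer is at (328,201). About 30° remain.

```bash
python3 -m jog '[[[-0.1,5,0,0,0,0.035,36],[-0.8,15,0,0,0,0.105,36],[-2.2,25,0,0,0,0.175,36],[-4.2,34.5,0,0,0,0.244,36],[-7,44,0,0,0,0.314,36],[-10.4,53.5,0,0,0,0.384,36],[-14.4,62.6,0,0,0,0.454,36],[-16.7,67.1,0,0,0,0.489,36],[-18,69.3,0,0,0,0.506,36],[-19.2,71.5,0,0,0,0.524,36],[-19.2,71.5,0,0,0,0.524,36],[-19.2,69,0,0,0,0.524,36],[-19.2,66,0,0,0,0.524,36],[-19.2,66,-20,0,0,0.524,36],[-19.2,66,-60,0,0,0.524,36],[-19.2,66,-110,0,0,0.524,36],[-19.2,66,-150,0,0,0.524,36]]]'
```

```text
t: 7.7
eef_pos: [0.4845, -0.1585, 0.1946]
ee_rot: [-3.141, 0.0, -2.099]
force: [0.8, -0.1, -0.1]
width: 0.0363
gripper_force: 0.0
```

```bash
python3 -m jog '[[[60,0,-20,0,0,0,36],[120,0,-20,0,0,0,36],[180,0,-20,0,0,0,36],[240,0,-20,0,0,0,36],[260,0,-20,0,0,0,36],[260,0,-20,0,0,0,36]]]'
python3 - <<'E'
from h import *
C=np.array([.551,-.035]);f=np.radians(-165.2)
for c in("top","scene"):
    im,d=grab_frame(c); cv2.imwrite(f"pics/{c}2.png",im)
    for r in spot_in("timer",c)[:1]: v=px2w(c,*r["uv"],.06)[:2]-C; print(c,r,"ahead",v@[np.cos(f),np.sin(f)],"side",v@[-np.sin(f),np.cos(f)])
    if c=="top":
        k=cv2.resize(im[150:310,235:385],None,fx=3.7,fy=3.7,interpolation=cv2.INTER_CUBIC); cv2.imwrite("pics/crop2.png",cv2.convertScaleAbs(k,alpha=1.6))
E
```

```text
t: 8.45
eef_pos: [0.3522, -0.3842, 0.2123]
ee_rot: [3.141, -0.0, -2.102]
force: [0.0, -0.0, 0.1]
width: 0.0361
gripper_force: 0.0
top {'uv': [320.0, 245.9], 'confidence': 0.65} ahead 0.06110991103842263 side 0.0021931799479459994
scene {'uv': [328.1, 208.9], 'confidence': 0.61} ahead 0.06660098837905455 side 0.0034543375366123353
```

View pics/crop2.png

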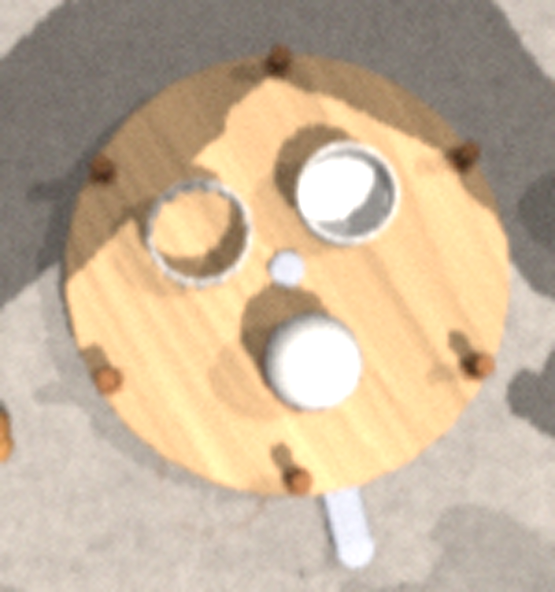

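The timer at crop pixel (314,362) lies on the line from the cap (287,268) to the tongue (350,540). Two views put it within 4 mm of that line and 61–67 mm in front of the axis. All three things on the disc stand upright, and the robot is clear of everything.

```bash
python3 -c "
from station import arm
print(arm.job_done())"
```

```text
the job is handed in; nothing more can be done
None
```

I turned the carousel about 58° clockwise by one stud and handed the job in: the timer stands at the front, within about 4 mm of the tongue's centre line by both cameras, with all three things still upright on the disc and the arm clear (no verdict came back).

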